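Turn a primed panel and slide it under the dust hood

ROBOT

A 6-joint arm with a two-finger parallel gripper is mounted at the origin on the work surface. World frame = base frame: x ahead of the robot, y to its left, z up, the work surface at z = 0. Lengths are in m, angles in rad, forces in N, time in s.
With the tool pointing down it reaches from about 0.25 to 0.725 m from the base axis. Payload 4 kg.
Tool frame: the origin (TCP) lies between the finger pads; the fingertips stand 14 mm ahead of it and the grasp point (between the pads) lies 5 mm behind it; z points along the fingers, y is the line along which they close (so a half turn about z gives the same grasp; the last joint's range is limited). The gripper opens to 85 mm and grips with 20 to 120 N. Pads are 22 mm wide; open, the fingers measure 114 mm over their backs; the gripper's body (76 mm by 85 mm) begins 54 mm behind the grasp point. The pads swing forward as they close: fully open they stand 13 mm farther back than shut.
Start: joints at [-1.226, 0.241, 0.005, 1.335, 0, 1.571], TCP at [0.169, -0.471, 0.208] pointing down, gripper open.
Joint ranges: [-2.72, 2.72], [-1.05, 1.87], [-1.09, 1.28], [-1.99, 2.15], [-1.42, 1.44], [-3.14, 3.14]. Speed limits (rad/s): [2.79, 2.79, 3.14, 3.14, 3.14, 3.14].

INTERFACE

Orientations are given as a 3x3 rotation matrix whose columns are the frame's x, y, z axes.
In Python, from plant import manip gives the robot as it stands.
- The arm moves only by the tool arm_command, never from a script. Its argument "motion" is a list of rows, each a list of 6 numbers: the shift along the tool's x, y, z each as a share of 0.25 m, from -1 to 1, then the turn, a rotation vector about the tool's x, y, z each as a share of 90 degrees, from -1 to 1. In form: [[dx, dy, dz, wx, wy, wz], ...]. A call has 1 to 10 rows; each row is the pose to reach, as a shift and turn from the pose commanded when the call began, along the tool's axes at that moment; what a row does not reach only later rows make up. A row lasts 1/10 s, in which the tool goes at most 50 mm and 8.59 degrees, less where a joint would pass 70% of its speed; a pose out of reach is approached as far as the arm can. A call with a number of a shift or a turn outside -1 to 1 is refused whole. A call with a gripper value outside its range is refused whole. "fingers" is the opening, from -1 (shut) to 1 (fully open), set as the call begins (left out, the last holds). The fingers move at their own pace and stop on an object; "force" is the grip in N (left out, the last holds). Time passes only in rows, so rows that repeat a pose let the fingers close. It gives the time, the measured TCP pose, the force, the opening and the grip force at its end, in the units of the state.
- manip.get_state(): the state, without advancing time (a new reading comes with each control period).
- manip.capture(name): name is "scene" or "top"; returns a dict with "img" (420x560x3 uint8, red, green, blue), "z_map" (420x560 float32, m along the optical axis (not along the pixel's ray), 0 where there is no reading), "camera_matrix" (3x3 intrinsics, pixels), "k1" (the pictures are not rectified: a ray, as slopes to the right and down, at radius r is drawn at 1 + k1 r^2 times it, then the intrinsics apply), "origin" and "orientation" of the camera in the world. Camera axes: x right, y down, z forward; pixel columns grow to the right and rows downward; lengths in m; the calibration is good to about 2 mm. A picture is of the moment at which its call begins.
- manip.job_done(): hands the job in; it is judged then, once.
The state is a dict: "clock": time; "joints": joint angles; "qvel": joint speeds; "joint_torque": joint torques, N m; "ee_pos": TCP position; "ee_rot": TCP orientation; "ft_force": force on the tool from outside, world axes, zero at the start; "moment": the same for the moment, N m; "width": opening from 0.0 (shut) to 1.0 (fully open); "grasp_force": force on a finger pad.
Only numpy, scipy, OpenCV 4.12 (cv2) and the standard library are available. Lean on these libraries where they do the work, as an engineer would, in place of code of your own. Each camera call takes 0.05 s, during which the arm holds its last target. There are 200 camera calls.

TASK

Take the panel with the two battens out of the sloping rack, turn it round, and stand it on the pulled-out tray with its battens against the rest so that its smooth face looks outward, setting it down without dropping it. Then gently push the tray fully home under the dust hood (never faster than 0.25 m/s), leaving the small panel and everything else on the bench where it is.

Things in the scene. Friction and masses are not known exactly. Their poses are not given: they have to be found in the camera images.
- panel: The panel to turn: rigid board 130 x 110 x 10 mm, 0.11 kg. Origin at the board's centre; x along its length, y its width, +z out of the smooth face. On the -z face two battens along x, 90 x 12 x 8 mm, at y = +-38 mm; bare between them. Starts leaning in the rack 30 deg from vertical, x up the slope, smooth face against the rest, battens outward.
- small_panel: Bystander: smaller plain board 100 x 90 x 10 mm without battens, leaning in the rack's other berth; origin at its centre, x up the slope, z square to the board.
- rack: Fixed wooden rack; origin under its 130 x 310 mm base, x outward (away from robot). Two berths at y = +-80 mm; either may hold the panel. Each: rest 90 wide leaning 30 deg from vertical (top nearer the robot), square to it a ledge 130 wide, 28 deep with 10 mm lip. Rest/ledge corner at x 20, z 32 mm; rest goes 70 mm up the slope, so the panel's top 60 mm is free on both faces.
- hood: Fixed wooden dust hood, slotted holder of the tray. Origin on the bench under its middle; x points into it (away from the robot), z up. Side walls x -80 to +80 mm, inner faces y = +-90 mm; slatted roof, underside z = 190, top 200 mm; open at both ends. Low runners, 22 mm high, reach out to x = -220 mm.
- tray (a joint): How far the plywood tray is pulled out of the hood along the hood's -x, in m: 0 = fully home at its stop, at most 0.155. Starts 0.115 to 0.15, stays where left; about 2 N moves it.
- tray_seat (a point): Where the panel's origin belongs on the tray, battens against the rest. Axes are the tray's: x into the hood, z up. The tray carries one berth like the rack's (rest leaning 30 deg from vertical, top nearer the robot, 70 mm up the slope; ledge 130 wide, 28 deep, 10 mm lip); its rest/ledge corner is 21 mm towards +x and 63 mm below this point.
- tray_tab (a point): Middle of the robot-side face of the tray's upright push tab: a block 12 mm thick, 60 mm wide, its top 13 mm above this point and 58 mm above the bench; axes as the tray's. Pushing it along +x slides the tray home.
- brush_jar: Bystander: glass jar of brushes, radius 36, height 90 mm (brushes to 215 mm); origin under its base.
- pigment_jar: Bystander: glass jar of white pigment, radius 30, height 83 mm; origin under its base.
- oil_flask: Bystander: amber conical flask, radius 32, height 130 mm; origin under its base.
- low_jar: Bystander: squat glass jar, radius 40, height 63 mm; origin under its base.
- palette_knife: Bystander: palette knife 170 mm long lying flat on the bench along its x.
- tin: Bystander: tin, radius 38, height 100 mm; origin under its base.
- dipper: Bystander: small steel bowl, radius 35, height 35 mm; origin under its base.

How it is judged:
On the way:
1. The panel stands released on the tray, smooth face outward and battens against the rest, while the tray is still pulled out by at least 80 mm (x of panel in the frame of tray_seat between -0.008 and 0.008 m and y of panel in the frame of tray_seat between -0.012 and 0.012 m and z of panel in the frame of tray_seat between -0.008 and 0.008 m and angle between panel's own z axis and vertical between 0.947 and 1.147 rad and angle between the y axis of panel and the y axis of tray_seat, either way round below 0.1 rad and contact force between the fingers and panel below 0.1 N and linear speed of panel below 0.02 m/s and value of joint tray above 0.08 m), for 0.3 s.
At the end, for the whole second after the job is handed in: Tray home within 4 mm; panel at rest on its ledge, released, smooth face outward, within 0.1 rad of the tray's slope and square, centre within 8 mm of the seat point in x and height, 12 mm sideways (either short edge down); small panel within 15 mm of its start (x of panel in the frame of tray_seat between -0.008 and 0.008 m and y of panel in the frame of tray_seat between -0.012 and 0.012 m and z of panel in the frame of tray_seat between -0.008 and 0.008 m and angle between panel's own z axis and vertical between 0.947 and 1.147 rad and angle between the y axis of panel and the y axis of tray_seat, either way round below 0.1 rad and contact force between the fingers and panel below 0.1 N and linear speed of panel below 0.02 m/s and value of joint tray below 0.004 m and angular speed of panel below 0.1 rad/s and distance of small_panel from where it was at the start of the episode below 0.015 m); the robot touches nothing.
It fails at once if The panel is dropped or thrown: it moves faster than 0.4 m/s while the fingers do not hold it (linear speed of panel above 0.4 m/s and contact force between the fingers and panel below 0.5 N).
It fails at once if The tray is slammed: it moves faster than 0.25 m/s (velocity of joint tray below -0.25 m/s or velocity of joint tray above 0.25 m/s).
It fails at once if The small panel is moved more than 15 mm (distance of small_panel from where it was at the start of the episode above 0.015 m).
It fails at once if A jar, the flask, the tin, the bowl or the palette knife is moved more than 20 mm (distance of any of brush_jar, pigment_jar, oil_flask, low_jar, palette_knife, tin, dipper from where it was at the start of the episode above 0.02 m).
It also fails if it takes over 64 s, if anything falls off the work surface, if the arm or the gripper's body presses on something with over 40 N, if the wrist force passes 120 N, or if a joint passes its speed limit or range.

## Working session

There is one attempt and no reset: what is moved stays moved. The work goes in short steps, Python scripts to look and compute and a tool call to move; the robot and the scene stay as the last step left them, time stands still between calls to the robot, and variables do not carry over. Pictures are saved under pics/ and viewed, at most 10 in all, crops included, and the job is handed in when it is done.

Besides the shell and the picture viewer there is one more tool, called after "Call:" as a command line: name --pt "numbers of a row" for each row, then --argument value for the rest. arm_command: Moves the arm, as the interface text tells. Its arguments: {"type":"object","properties":{"motion":{"type":"array","items":{"type":"array","items":{"type":"number","minimum":-1,"maximum":1}}},"fingers":{"type":"number"},"force":{"type":"number"}},"required":["motion"]}

```bash
mkdir -p pics; ls; cat > h.py <<'E'
import numpy as np, cv2
from plant import manip
def cap(n):
    c=manip.capture(n); return c
def cloud(c):
    K=np.array(c["camera_matrix"]);k1=c["k1"];z=c["z_map"]
    v,u=np.mgrid[0:z.shape[0],0:z.shape[1]].astype(float)
    p=np.stack([u.ravel(),v.ravel()],1)[:,None]
    s=cv2.undistortPoints(p,K,np.array([k1,0,0,0,0.]))[:,0].reshape(*z.shape,2)
    P=np.dstack([s,np.ones_like(z)])*z[...,None]
    W=P@np.array(c["orientation"]).T+np.array(c["origin"])
    W[z<=0]=np.nan
    return W
E
python3 - <<'E'
from h import *
for n in ("scene","top"):
    c=cap(n); cv2.imwrite(f"pics/{n}0.png",c["img"][...,::-1]); np.save(n+"0.npy",cloud(c))
    np.savez(n+"0.npz",**c); print(n,c["origin"],c["orientation"],c["camera_matrix"],c["k1"])
print(manip.get_state())
E
```

```text
pics
scene [ 1.08158862 -0.81640271  1.10185602] [[ 0.86060295  0.38224775 -0.33652521]
 [ 0.50915184 -0.63116476  0.58514566]
 [ 0.01126776 -0.67492051 -0.7378044 ]] [[442.71795447   0.         267.60948662]
 [  0.         442.71795447 210.51328025]
 [  0.           0.           1.        ]] -0.059571516116044755
top [ 0.47552984 -0.01424369  1.45110924] [[-0.02305001 -0.9965692   0.07948921]
 [-0.99953046  0.02457792  0.01829695]
 [-0.02018785 -0.07903014 -0.99666779]] [[494.6650662    0.         284.76223353]
 [  0.         494.6650662  203.07469788]
 [  0.           0.           1.        ]] -0.12171726266421659
{'clock': 0.1, 'joints': array([-1.22601068e+00,  2.41342103e-01,  3.86615042e-03,  1.33520565e+00,
       -3.12572556e-05,  1.57079898e+00]), 'qvel': array([-0.00063983, -0.00026727,  0.00127357, -0.00096235, -0.00035116,
       -0.00069441]), 'joint_torque': array([ 1.07895066e-03, -3.73138797e+01,  2.53009808e+01,  1.08380121e-02,
       -2.08269694e-05, -2.23436906e-06]), 'ee_pos': array([ 0.16878226, -0.47000493,  0.20730254]), 'ee_rot': array([[ 9.41148802e-01,  3.37991847e-01, -6.66629943e-04],
       [ 3.37992503e-01, -9.41147150e-01,  1.76375459e-03],
       [-3.12621986e-05, -1.88527144e-03, -9.99998222e-01]]), 'ft_force': array([0.5899758 , 0.03484515, 0.56264285]), 'moment': array([-0.01349066, -0.01692456,  0.00745122]), 'grasp_force': 0.0, 'width': 1.00026511007207}
```

View pics/scene0.png

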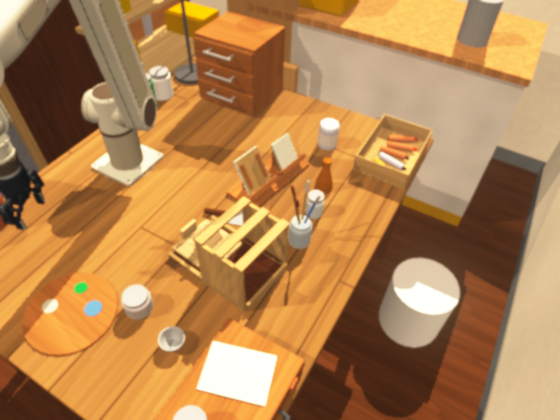

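View pics/top0.png

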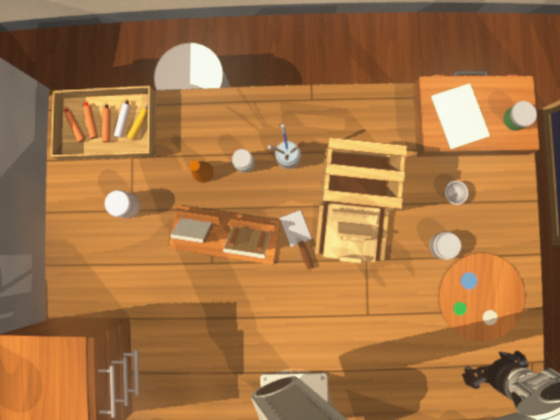

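The scene view shows the rack with the battened panel at about (250,170) and the small panel at (285,152). The hood is at (240,250) with the tray pulled out towards the robot at (195,245). In the top view, the panel is at (247,240), the small panel at (193,230), the hood at (365,180), the tray at (355,235) and the knife at (300,240).

```bash
python3 - <<'E'
from h import *
a=cv2.imread("pics/scene0.png")[110:320,150:330]; b=cv2.imread("pics/top0.png")[120:280,160:420]
a=cv2.resize(a,None,fx=2.8,fy=2.8,interpolation=3)
cv2.imwrite("pics/a1.png",a)
b=cv2.resize(b,None,fx=3,fy=3,interpolation=3); cv2.imwrite("pics/b1.png",b)
T=np.load("top0.npy");S=np.load("scene0.npy")
both=np.vstack([T.reshape(-1,3),S.reshape(-1,3)])
def fit(P,it=4):
    for _ in range(it):
        m=P.mean(0);u,s,v=np.linalg.svd(P-m,full_matrices=False);d=(P-m)@v[2];P=P[abs(d)<max(.003,1.5*d.std())]
    n=v[2]*np.sign(v[2][2]);return m,n,np.degrees(np.arccos(n[2])),len(P),d.std()
# grid of heights, top view
for nm,(r0,r1,c0,c1) in dict(rack=(206,268,168,280),hood=(136,266,314,410)).items():
    print(nm); 
    for r in range(r0,r1,4): print(r,' '.join('%3d'%(1000*T[r,c,2]) if np.isfinite(T[r,c,2]) else ' . ' for c in range(c0,c1,4)))
for r,c in ((206,172),(268,280),(136,328),(266,314),(266,390),(240,247),(230,193)): print(r,c,T[r,c].round(3))
E
```

```text
rack
206   0   2  17  12   3  -6   0  -3   0   0   0   0   2  -1  -2  -4   0   0   0  -4  -1  -3  -1   0  -4  -1  -6  -1
210   1   0  52  47  41  43  11  14  17  13  11   0   0  -3  -1  -3  -2  -1  -1  -3   3   1   4  -1   5   0  -1  -1
214   2  -5  34  46  54  60  51  56  56  52  50  45   8  14  14  14   8   1   0  -1  -1   2   0  -5   0   4   0   0
218   2   1  32  30  43  39  34  38  36  38  53  52  56  15  11   6  46  45  40  12  14  15   8  15   0   1   1   1
222  -2  -5  12  62  57  52  49  45  40  40  34  32  32  11  17  16  37  56  60  57  59  59  55  45  48  40  18  15
226  -1   1  86  79  76  75  70  71  67  60  53   9  35  10  13  13  39  37  41  37  37  45  32  50  .   53  54  13
230   0  12 102  98  94  95  90  88  80  83  68  14  16  17  14  13  56  69  58  50  46  44  41  38  41  37  38  11
234   0 122 120 117 112 109 103 105 102  94  76  17  10  11   8  11  86  90  66  68  63  59  59  58  69  47  33  16
238  -4  17  17 121 120 122 119 127 122 109  17   7   8  13   8 104 109  94  88  90  83  80  80  91  70  65  12  14
242  -3  12  16  16  15  17  16   9  12  16  18  14
[... 3573 characters left out ...]
  24  10  20  20  17  15  20  20  28  23  20  20  17  17  27   8  24   2   2   2  -6  -1   0
252  -4   4   1  18  16  20  19  19  19  19  22  19  18  15  20  15  10  20   3  -2  -4   0   4   0
256   4  -1  .   16  18  22  18  50  13  21  14  17  .   17  20  14   4  21   0   0   2  -2   0   1
260   0  -2  -1   0   0  -5  -4  65  53  55  57  58  19  23  18  19  -1  -2  -7   0  -3   2   0   0
264  -2  -4   1   3  -4   5  -1   2  -1  -3  -5   0  -3   1  -2  -2  -2   0  -1  -6   0  -2  -1  -1
206 172 [0.591 0.347 0.003]
268 280 [ 0.401  0.031 -0.002]
136 328 [ 0.788 -0.121  0.004]
266 314 [ 0.405 -0.069  0.003]
266 390 [ 0.399 -0.29   0.006]
240 247 [0.485 0.117 0.091]
230 193 [0.515 0.267 0.091]
```

View pics/b1.png

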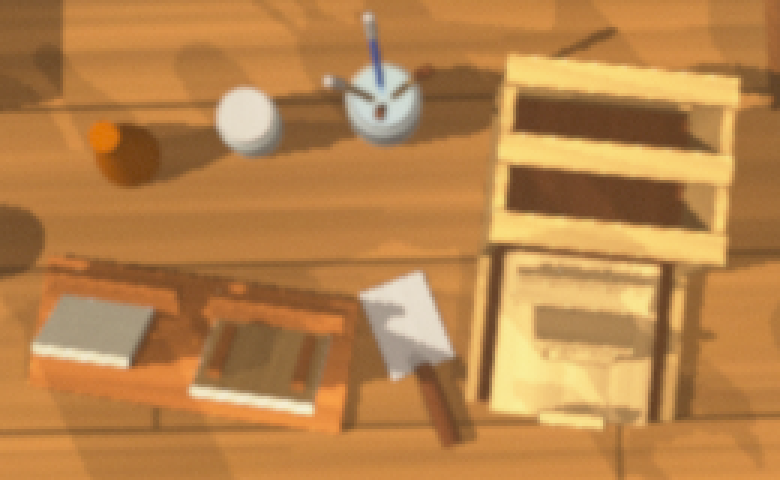

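View pics/a1.png

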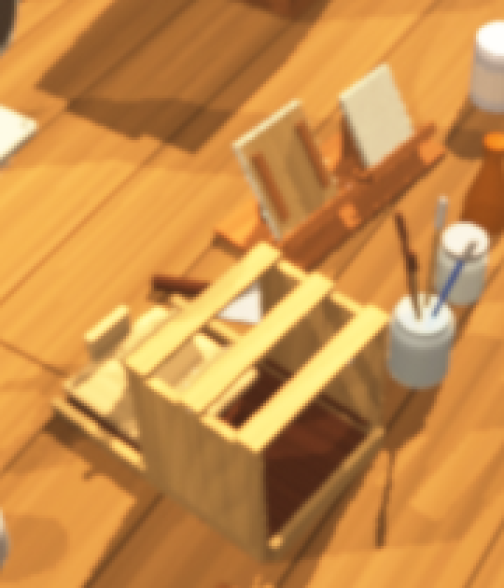

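The crops agree. The battened panel is at crop (262,360), between the lip and a white edge facing the robot. The tray rest is at (590,340) and the tab at (570,418). I'll fit box models to both point clouds.

```bash
cat > fit.py <<'E'
from h import *
from scipy.optimize import least_squares
T=np.load("top0.npy").reshape(-1,3);S=np.load("scene0.npy").reshape(-1,3)
def box(P,c,R,h):  # sdf
    q=abs((P-c)@R)-h
    return np.linalg.norm(np.maximum(q,0),axis=1)+np.minimum(q.max(1),0)
I=np.eye(3); s,co=.5,3**.5/2
u=np.array([-s,0,co]); n=np.array([co,0,s]); L=np.column_stack([u,[0,1,0],n]) # local slope axes
def slab(P,cor,a,b,y,w,d0,d1): # along u a..b, along n d0..d1, width w
    return box(P,cor+u*(a+b)/2+n*(d0+d1)/2+np.array([0,y,0]),L,np.array([b-a,w,d1-d0])/2)
def bb(P,lo,hi): lo=np.array(lo);hi=np.array(hi);return box(P,(lo+hi)/2,I,(hi-lo)/2)
def loc(P,x,y,yaw):
    c,s_=np.cos(yaw),np.sin(yaw);R=np.array([[c,-s_,0],[s_,c,0],[0,0,1]]);return (P-[x,y,0])@R
def berth(P,cor,y): return [slab(P,cor,0,.07,y,.09,-.008,0),slab(P,cor,-.008,0,y,.13,-.008,.028),slab(P,cor,-.008,.01,y,.13,.028,.034)]
def rack(p,P):
    x,y,yaw,bt,py,sy,pu=p; Q=loc(P,x,y,yaw); cor=np.array([.02,0,.032])
    d=[P[:,2],bb(Q,[-.065,-.155,0],[.065,.155,bt])]
    for k in(-.08,.08): d+=berth(Q,cor,k)
    d+=[slab(Q,cor,pu,pu+.13,-.08+py,.11,0,.01),slab(Q,cor,0,.1,.08+sy,.09,0,.01)]
    for b in(-.038,.038): d.append(slab(Q,cor,pu+.02,pu+.11,-.08+py+b,.012,.01,.018))
    return np.min(d,0)
def hood(p,P):
    x,y,yaw,cx,cz,tx,ty,sw,ph=p; Q=loc(P,x,y,yaw)
    d=[P[:,2]]
    for g in(-1,1):
        a,b=sorted((g*.09,g*.1)); d.append(bb(Q,[-.08,a,0],[.08,b,.19])); d.append(bb(Q,[-.22,a,0],[.08,b,.022]))
    for c in(-.08+sw/2,0,.08-sw/2): d.append(bb(Q,[c-sw/2,-.1,.19],[c+sw/2,.1,.2]))
    d.append(bb(Q,[tx,-.075+ty,.006],[tx+.2,.075+ty,ph]))
    d.append(bb(Q,[tx,ty-.03,0],[tx+.012,ty+.03,.058]))
    d+=berth(Q,np.array([cx,ty,cz]),0)
    d.append(bb(Q,[-.08,-.09,0],[.08,.09,.006]))
    return np.min(d,0)
def run(f,p0,lo,hi):
    for nm,src in(("top",T),("scene",S),("both",np.vstack([T,S]))):
        m=np.all((src>lo)&(src<hi),axis=1)&np.isfinite(src).all(1); P=src[m]
        r=least_squares(f,p0,args=(P,),loss="soft_l1",f_scale=.003,x_scale=.01)
        print(nm,len(P),r.x.round(4),"yaw deg",np.degrees(r.x[2]).round(2),"med|r|",np.median(abs(r.fun)).round(4))
    return r.x
if __name__=="__main__":
    a=run(rack,[.5,.19,-.1,.015,0,0,0],[.41,.05,-.01],[.6,.36,.2])
    b=run(hood,[.64,-.19,-.05,-.12,.031,-.21,0,.03,.018],[.39,-.31,-.01],[.8,-.07,.25])
    np.savez("fit.npz",a=a,b=b)
E
python3 fit.py
```

```text
top 6693 [ 0.5036  0.1925 -0.18    0.0136  0.0025  0.0023 -0.0007] yaw deg -10.31 med|r| 0.0016
scene 3631 [ 5.036e-01  1.917e-01 -1.703e-01  1.370e-02  1.900e-03  4.100e-03
 -1.000e-04] yaw deg -9.76 med|r| 0.0016
both 10324 [ 5.037e-01  1.923e-01 -1.766e-01  1.360e-02  1.600e-03  3.000e-03
 -5.000e-04] yaw deg -10.12 med|r| 0.0016
top 11837 [ 0.6487 -0.19   -0.1049 -0.1224  0.0332 -0.2312 -0.002   0.0241  0.0197] yaw deg -6.01 med|r| 0.0018
scene 10690 [ 0.652  -0.2079 -0.1314 -0.1315  0.0385 -0.2284  0.0064  0.0522  0.0192] yaw deg -7.53 med|r| 0.0014
both 22527 [ 6.490e-01 -1.979e-01 -1.264e-01 -1.235e-01  3.280e-02 -2.255e-01
 -6.000e-04  2.450e-02  1.950e-02] yaw deg -7.24 med|r| 0.0014
```

```bash
cat > fit2.py <<'E'
from fit import *
def hood2(p,P):
    x,y,yaw,cx,cz,tx,ty,sw,ph,wt,pw,rt,sp=p; Q=loc(P,x,y,yaw)
    d=[P[:,2]]
    for g in(-1,1):
        a,b=sorted((g*.09,g*(.09+wt))); d.append(bb(Q,[-.08,a,0],[.08,b,.19]))
        a,b=sorted((g*.09,g*(.09+rt))); d.append(bb(Q,[-.22,a,0],[.08,b,.022]))
    for c in(-sp,0,sp): d.append(bb(Q,[c-sw/2,-.09-wt,.19],[c+sw/2,.09+wt,.2]))
    d.append(bb(Q,[tx,-pw+ty,.006],[tx+.2,pw+ty,ph]))
    d.append(bb(Q,[tx,ty-.03,0],[tx+.012,ty+.03,.058]))
    d+=berth(Q,np.array([cx,ty,cz]),0)
    return np.min(d,0)
p0=[.649,-.195,-.11,-.123,.033,-.225,0,.028,.0195,.01,.08,.01,.065]
b=run(hood2,p0,[.38,-.32,-.01],[.8,-.07,.25])
# tray-only cross-check
def tr(p,P):
    q=b.copy(); q[[0,1,2,5]]=p; q[3]=p[3]+b[3]-b[5]; return hood2(q,P)
run(tr,[b[0],b[1],b[2],b[5]],[.38,-.31,.004],[.56,-.1,.12])
np.savez("fit.npz",a=np.load("fit.npz")["a"],b=b)
E
python3 fit2.py
```

```text
top 12368 [ 6.476e-01 -1.974e-01 -1.228e-01 -1.223e-01  3.330e-02 -2.209e-01
  4.000e-04  2.350e-02  1.960e-02  9.900e-03  8.650e-02  1.020e-02
  6.830e-02] yaw deg -7.03 med|r| 0.0019
scene 11274 [ 0.6491 -0.198  -0.1276 -0.1232  0.0316 -0.2243  0.0008  0.0243  0.019
  0.0099  0.0848  0.0103  0.0679] yaw deg -7.31 med|r| 0.0013
both 23642 [ 6.486e-01 -1.978e-01 -1.263e-01 -1.231e-01  3.280e-02 -2.234e-01
  4.000e-04  2.490e-02  1.940e-02  1.010e-02  8.600e-02  1.030e-02
  6.800e-02] yaw deg -7.24 med|r| 0.0016
top 3065 [ 0.6461 -0.1957 -0.1108 -0.2213] yaw deg -6.35 med|r| 0.0018
scene 1393 [ 0.6493 -0.1993 -0.1366 -0.2245] yaw deg -7.83 med|r| 0.0015
both 4458 [ 0.6473 -0.1973 -0.124  -0.2225] yaw deg -7.1 med|r| 0.0017
```

```bash
cat > plan.py <<'E'
import sys
from h import *
from scipy.spatial.transform import Rotation as Ro
f=np.load("fit.npz");a=f["a"]; H=np.array([.648,-.1977]); hy=-.125; ry=a[2]; cx=-.1228; cz=.0327; tx=-.2230
s,co=.5,3**.5/2; u=np.array([-s,0,co]); n=np.array([co,0,s])
def rz(t): return Ro.from_euler('z',t).as_matrix()
def frame(yaw,sg):  # tool z down slope, tool y = sg*n
    R=rz(yaw); z=-R@u; y=sg*(R@n); return np.column_stack([np.cross(y,z),y,z])
GR=.040  # grasp point above panel centre
def rackpose(up=0,out=0):
    p=np.array([a[0],a[1],0])+rz(ry)@(np.array([.02,-.08+a[4],.032])+u*(.065+GR-.005+up)+n*(.005+out)); return p,frame(ry,1)
def traypose(up=0,out=0,dy=0,sg=-1):
    p=np.array([*H,0])+rz(hy)@(np.array([cx,dy,cz])+u*(.065+GR-.005+up)+n*(.013+out)); return p,frame(hy,sg)
def rel(p,R):
    st=manip.get_state(); p0=np.array(st["ee_pos"]);R0=np.array(st["ee_rot"])
    d=R0.T@(np.array(p)-p0)/.25; w=Ro.from_matrix(R0.T@R).as_rotvec()/(np.pi/2)
    print("target",np.round(p,4),"row",np.round(np.r_[d,w],3),"| now",p0.round(4),"j",np.round(st["joints"],3),"F",np.round(st["ft_force"],1),"w",round(float(st["width"]),3),"g",round(float(st["grasp_force"]),1),"t",st["clock"])
E
python3 - <<'E'
from plan import *
p,R=rackpose(.12); rel(p,R)
rel([.3,-.15,.3],frame(-.5,1))
rel(*rackpose()); rel(*traypose())
E
```

```text
target [0.4056 0.1301 0.225 ] row [ 1.703 -1.939 -0.067 -0.303  0.174 -0.652] | now [ 0.1688 -0.47    0.2073] j [-1.226  0.241  0.004  1.335 -0.     1.571] F [0.6 0.  0.6] w 1.0 g 0.0 t 0.1
target [ 0.3  -0.15  0.3 ] row [ 0.927 -1.028 -0.369 -0.32   0.121 -0.452] | now [ 0.1688 -0.47    0.2073] j [-1.226  0.241  0.004  1.335 -0.     1.571] F [0.6 0.  0.6] w 1.0 g 0.0 t 0.1
target [0.4647 0.1196 0.1211] row [ 1.911 -1.819  0.348 -0.303  0.174 -0.652] | now [ 0.1688 -0.47    0.2073] j [-1.226  0.241  0.004  1.335 -0.     1.571] F [0.6 0.  0.6] w 1.0 g 0.0 t 0.1
target [ 0.4877 -0.1776  0.1258] row [ 1.596 -0.669  0.327  0.207  0.34   1.264] | now [ 0.1688 -0.47    0.2073] j [-1.226  0.241  0.004  1.335 -0.     1.571] F [0.6 0.  0.6] w 1.0 g 0.0 t 0.1
```

Call:
arm_command --pt "0.93 -1 -0.37 -0.32 0.12 -0.45" --pt "0.93 -1 -0.37 -0.32 0.12 -0.45" --pt "0.93 -1 -0.37 -0.32 0.12 -0.45" --pt "0.93 -1 -0.37 -0.32 0.12 -0.45" --pt "0.93 -1 -0.37 -0.32 0.12 -0.45" --pt "0.93 -1 -0.37 -0.32 0.12 -0.45" --pt "0.93 -1 -0.37 -0.32 0.12 -0.45" --pt "0.93 -1 -0.37 -0.32 0.12 -0.45" --pt "0.93 -1 -0.37 -0.32 0.12 -0.45" --pt "0.93 -1 -0.37 -0.32 0.12 -0.45" --fingers 1

```text
clock: 1.1
ee_pos: [0.3032, -0.1563, 0.3002]
ee_rot: [[0.48, 0.76, 0.439], [0.877, -0.414, -0.242], [-0.002, 0.501, -0.865]]
ft_force: [0.2, -0.1, -0.2]
width: 1.002
grasp_force: 0.0
```

```bash
python3 -c "
from plan import *
rel(*rackpose(.12))"
```

```text
target [0.4056 0.1301 0.225 ] row [ 1.202e+00 -3.150e-01  1.630e-01  1.000e-03  1.040e-01 -1.780e-01] | now [ 0.3032 -0.1563  0.3002] j [-0.45  -0.566 -0.552  1.061 -0.027  1.613] F [ 0.2 -0.1 -0.2] w 1.002 g 0.0 t 1.1
```

Call:
arm_command --pt "1 -0.3 0.1 0 0.1 -0.18" --pt "1 -0.3 0.1 0 0.1 -0.18" --pt "1 -0.3 0.1 0 0.1 -0.18" --pt "1 -0.3 0.1 0 0.1 -0.18" --pt "1 -0.3 0.1 0 0.1 -0.18" --pt "1 -0.3 0.1 0 0.1 -0.18" --pt "1 -0.3 0.1 0 0.1 -0.18" --pt "1 -0.3 0.1 0 0.1 -0.18"

```text
clock: 1.9
ee_pos: [0.3776, 0.0865, 0.2394]
ee_rot: [[0.179, 0.854, 0.488], [0.984, -0.151, -0.098], [-0.01, 0.497, -0.867]]
ft_force: [-0.6, -0.9, -0.1]
width: 1.0
grasp_force: 0.0
```

```bash
python3 -c "
from plan import *
rel(*rackpose(.08));rel(*rackpose(0))"
```

```text
target [0.4253 0.1266 0.1904] row [ 0.194  0.041  0.247 -0.002  0.007  0.001] | now [0.3776 0.0865 0.2394] j [ 0.497 -0.361 -0.605  0.913 -0.325  2.177] F [-0.6 -0.9 -0.1] w 1.0 g 0.0 t 1.9
target [0.4647 0.1196 0.1211] row [ 0.198  0.042  0.567 -0.002  0.007  0.001] | now [0.3776 0.0865 0.2394] j [ 0.497 -0.361 -0.605  0.913 -0.325  2.177] F [-0.6 -0.9 -0.1] w 1.0 g 0.0 t 1.9
```

Call:
arm_command --pt "0.1 0.02 0.03 0 0 0" --pt "0.2 0.04 0.06 0 0.01 0" --pt "0.2 0.04 0.06 0 0.01 0" --pt "0.2 0.04 0.15 0 0.01 0" --pt "0.2 0.04 0.25 0 0.01 0" --pt "0.2 0.04 0.25 0 0.01 0"

```text
clock: 2.5
ee_pos: [0.4247, 0.1253, 0.1886]
ee_rot: [[0.176, 0.854, 0.489], [0.984, -0.154, -0.086], [0.002, 0.496, -0.868]]
ft_force: [-0.4, -1.1, -0.0]
width: 1.0
grasp_force: 0.0
```

```bash
python3 -c "
from plan import *
rel(*rackpose(.08));rel(*rackpose(0))
c=cap('scene');cv2.imwrite('pics/s2.png',cv2.resize(c['img'][60:260,150:350,::-1],None,fx=3,fy=3,interpolation=3))"
```

```text
target [0.4253 0.1266 0.1904] row [ 0.006  0.005 -0.005 -0.003 -0.001 -0.001] | now [0.4247 0.1253 0.1886] j [ 0.524 -0.187 -0.63   0.715 -0.325  2.204] F [-0.4 -1.1 -0. ] w 1.0 g 0.0 t 2.5
target [0.4647 0.1196 0.1211] row [ 0.005  0.006  0.315 -0.003 -0.001 -0.001] | now [0.4247 0.1253 0.1886] j [ 0.524 -0.187 -0.63   0.715 -0.325  2.204] F [-0.4 -1.1 -0. ] w 1.0 g 0.0 t 2.5
```

View pics/s2.png

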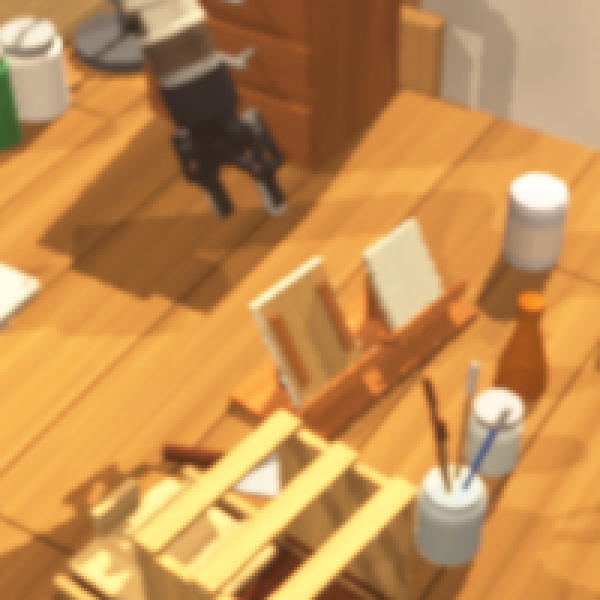

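The gripper is at (230,170) with its open fingertips at (222,212) and (275,207), up-slope from the panel top at (285,285) and lined up with it. I'm descending now.

Call:
arm_command --pt "0 0.01 0.08 0 0 0" --pt "0 0.01 0.16 0 0 0" --pt "0 0.01 0.22 0 0 0" --pt "0 0.01 0.28 0 0 0" --pt "0 0.01 0.31 0 0 0" --pt "0 0.01 0.31 0 0 0"

```text
clock: 3.15
ee_pos: [0.4663, 0.1217, 0.1257]
ee_rot: [[0.172, 0.853, 0.493], [0.985, -0.152, -0.081], [0.006, 0.5, -0.866]]
ft_force: [0.0, -0.2, -1.0]
width: 1.004
grasp_force: 0.0
```

```bash
python3 -c "
from plan import *
rel(*rackpose(0))
c=cap('scene');cv2.imwrite('pics/s3.png',cv2.resize(c['img'][90:240,180:330,::-1],None,fx=4,fy=4,interpolation=3))"
```

```text
target [0.4647 0.1196 0.1211] row [-0.009 -0.014  0.013 -0.    -0.004  0.   ] | now [0.4663 0.1217 0.1257] j [ 0.452 -0.037 -0.696  0.472 -0.293  2.132] F [ 0.  -0.2 -1. ] w 1.004 g 0.0 t 3.15
```

View pics/s3.png

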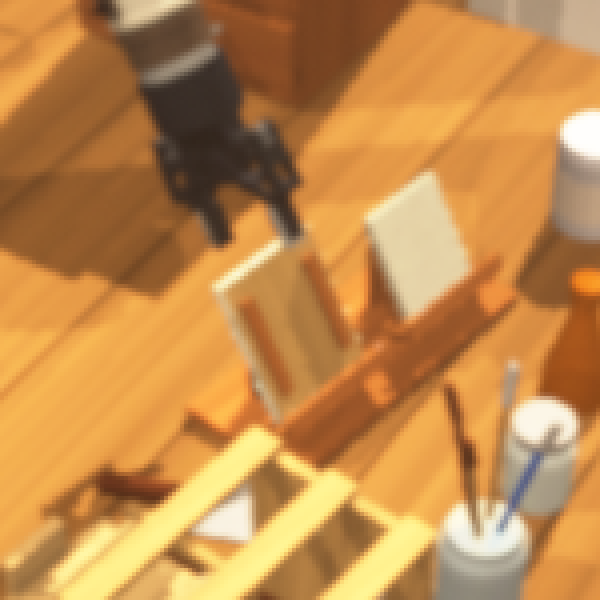

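```bash
python3 -c "
from plan import *
c=np.load('scene0.npz');st=manip.get_state();p=np.array(st['ee_pos']);R=np.array(st['ee_rot'])
pts=[p,p+R@[0,.045,.001],p+R@[0,-.045,.001]]
b=np.array([a[0],a[1],0]);M=rz(ry);cr=np.array([.02,-.08+a[4],.032])
pts+=[b+M@(cr+u*.13+n*.005+np.array([0,k,0])) for k in(-.055,0,.055)]
Rc=c['orientation'];X=(np.array(pts)-c['origin'])@Rc
uv=cv2.projectPoints(X,np.zeros(3),np.zeros(3),c['camera_matrix'],np.array([float(c['k1']),0,0,0]))[0][:,0]
print(((uv-[180,90])*4).round())"
```

```text
[[275. 280.]
 [311. 280.]
 [243. 281.]
 [212. 286.]
 [258. 253.]
 [302. 222.]]
```

The projected tips, crop (311,280) and (243,281), disagree with the seen tips at (287,238) and (218,242), which are about 25 mm higher. I'll check that in 3D.

```bash
python3 -c "
from plan import *
st=manip.get_state();p=np.array(st['ee_pos']);R=np.array(st['ee_rot'])
for nm in('scene','top'):
    c=cap(nm);W=cloud(c);D=np.linalg.norm(W-p,axis=2)<.2
    g=c['img'].astype(int).max(2)<75
    Q=(W[D&g]-p)@R
    print(nm,len(Q))
    Q=Q[(abs(Q[:,0])<.05)&(abs(Q[:,1])<.09)]
    for lo in np.arange(-.16,.06,.01):
        m=(Q[:,2]>=lo)&(Q[:,2]<lo+.01)
        if m.sum()>2: print('z%.2f n%d x[%.3f %.3f] y[%.3f %.3f] med %.3f %.3f'%(lo,m.sum(),*np.percentile(Q[m,0],[5,95]),*np.percentile(Q[m,1],[5,95]),*np.median(Q[m,:2],axis=0)))
"
```

```text
scene 745
z-0.16 n53 x[-0.039 0.005] y[0.005 0.040] med -0.021 0.028
z-0.15 n33 x[-0.014 0.001] y[-0.015 0.038] med -0.011 0.027
z-0.14 n69 x[-0.015 -0.004] y[-0.054 0.064] med -0.011 0.005
z-0.13 n78 x[-0.021 -0.005] y[-0.058 0.067] med -0.012 0.017
z-0.12 n83 x[-0.020 0.004] y[-0.060 0.071] med -0.010 0.026
z-0.11 n63 x[-0.019 0.004] y[-0.062 0.070] med -0.012 0.024
z-0.10 n38 x[-0.017 -0.002] y[-0.063 0.071] med -0.012 -0.021
z-0.09 n40 x[-0.015 0.007] y[-0.062 0.074] med -0.011 -0.042
z-0.08 n18 x[-0.011 0.003] y[-0.047 0.058] med -0.005 -0.041
z-0.07 n16 x[-0.008 0.005] y[-0.045 0.056] med -0.002 -0.042
z-0.06 n13 x[-0.007 0.006] y[-0.047 0.057] med -0.001 -0.043
z-0.05 n8 x[-0.005 0.002] y[-0.048 0.054] med -0.000 -0.042
top 239
z-0.16 n24 x[-0.015 0.004] y[0.035 0.040] med -0.005 0.038
z-0.15 n11 x[-0.011 0.006] y[0.033 0.039] med -0.006 0.037
z-0.14 n4 x[-0.012 -0.010] y[0.027 0.071] med -0.011 0.055
z-0.13 n10 x[-0.014 -0.009] y[0.016 0.073] med -0.011 0.026
z-0.12 n19 x[-0.012 0.005] y[0.026 0.074] med -0.005 0.072
z-0.11 n7 x[-0.011 0.007] y[0.069 0.074] med 0.001 0.073
z-0.10 n10 x[-0.008 0.007] y[0.064 0.071] med -0.001 0.068
```

```bash
python3 -c "
from plan import *
st=manip.get_state();p=np.array(st['ee_pos']);R=np.array(st['ee_rot'])
c=cap('scene');W=cloud(c);Q=(W-p)@R
ok=(abs(Q[...,0])<.05)&(abs(Q[...,1])<.08)&(Q[...,2]>-.07)&(Q[...,2]<.03)
for r in range(138,162):
  print(r,' '.join(('%4d,%4d,%4d:%3d'%(*(1000*Q[r,k]),c['img'][r,k].max())) if ok[r,k] else '      .       ' for k in range(228,262,3)))
print(np.round(manip.get_state()['ee_pos'],4),manip.get_state()['clock'])
"
```

```text
138       .              .              .              .              .              .              .              .              .              .              .              .       
139       .              .              .              .              .              .              .              .              .              .              .              .       
140       .              .              .              .              .              .              .              .           5,  52, -69: 98       .              .              .       
141       .              .           9, -48, -67: 73       .              .              .              .              .           1,  55, -67: 80       .              .              .       
142       .              .           9, -50, -63: 67       .              .              .              .          -5,  48, -67: 98    2,  52, -63: 71       .              .              .       
143       .          -8, -42, -69: 81    1, -41, -63: 64       .              .              .              .          -6,  46, -64:117   -2,  56, -62: 67  
[... 3123 characters left out ...]
  4,  19:189
159       .              .              .         -42,   0, -27:251  -28,  -4, -19:228  -23,   4, -16:196  -11,   2,  -9:198   -1,   3,  -3:194   10,   2,   3:197   21,   2,   9:173   29,   8,  14:163   39,   9,  20:189
160       .              .              .         -45,   1, -24:245  -33,   0, -18:204  -19,  -3, -10:196  -13,   2,  -6:199   -1,   1,   0:194   10,   0,   7:194   22,  -1,  14:175   29,   5,  18:157   39,   6,  24:186
161       .              .              .         -46,   1, -22:228  -31,  -5, -13:198  -22,  -3,  -7:197  -14,   1,  -3:199   -2,   0,   3:194   11,  -3,  11:191   21,  -1,  17:176   28,   4,  21:154   38,   6,  27:180
[0.4667 0.1228 0.1267] 3.35
```

```bash
python3 -c "
from plan import *
S=np.load('scene0.npy');im=np.load('scene0.npz')['img'].max(2)
p=np.array([.1688,-.470,.2073]);R=np.array([[.9411,.338,0],[.338,-.9411,0],[0,0,-1]])
Q=(S-p)@R
m=(abs(Q[...,0])<.06)&(abs(Q[...,1])<.1)&(Q[...,2]>-.2)&(Q[...,2]<.06)
q=Q[m]
for lo in np.arange(-.2,.06,.01):
    k=q[(q[:,2]>=lo)&(q[:,2]<lo+.01)]
    if len(k): print('%.2f'%lo,len(k),np.percentile(k[:,:2],[5,50,95],axis=0).round(3).tolist())
v,uu=np.where(m);print(v.min(),v.max(),uu.min(),uu.max())
"
```

```text
-0.20 156 [[0.01, -0.02], [0.028, 0.016], [0.037, 0.035]]
-0.19 103 [[0.002, -0.014], [0.03, 0.023], [0.038, 0.038]]
-0.18 107 [[-0.0, -0.011], [0.03, 0.022], [0.039, 0.039]]
-0.17 103 [[-0.003, -0.012], [0.028, 0.023], [0.039, 0.038]]
-0.16 90 [[-0.008, -0.009], [0.025, 0.027], [0.037, 0.038]]
-0.15 45 [[-0.007, -0.059], [0.005, 0.037], [0.013, 0.064]]
-0.14 176 [[-0.006, -0.06], [0.007, 0.039], [0.014, 0.068]]
-0.13 161 [[-0.002, -0.062], [0.011, 0.016], [0.02, 0.071]]
-0.12 129 [[-0.006, -0.063], [0.012, 0.025], [0.019, 0.072]]
-0.11 162 [[-0.011, -0.065], [0.011, 0.03], [0.018, 0.073]]
-0.10 134 [[-0.009, -0.065], [0.008, 0.041], [0.016, 0.074]]
-0.09 100 [[-0.008, -0.066], [0.009, 0.046], [0.014, 0.075]]
-0.08 39 [[-0.007, -0.053], [0.008, -0.042], [0.013, 0.059]]
-0.07 55 [[-0.01, -0.051], [0.007, -0.041], [0.012, 0.058]]
-0.06 66 [[-0.008, -0.052], [0.007, 0.046], [0.012, 0.059]]
-0.05 44 [[-0.007, -0.049], [0.006, -0.041], [0.012, 0.058]]
-0.04 13 [[-0.008, -0.049], [0.005, -0.043], [0.011, 0.052]]
163 230 0 45
```

The cameras put the fingertips about 39 mm behind where the nominal TCP implies, and 4 mm off in y. The offset is the same at the start pose and here. I'll apply that correction, advance in steps and watch the force.

```bash
cat >> plan.py <<'E'
OFF=np.array([0,.004,-.039])
_rel=rel
def rel(p,R): _rel(np.array(p)-R@OFF,R)
def tips(nm='scene'):
    st=manip.get_state();p=np.array(st['ee_pos']);R=np.array(st['ee_rot'])
    c=cap(nm);W=cloud(c);Q=(W-p)@R;d=c['img'].max(2)<110
    return c,Q,d
E
python3 -c "
from plan import *
rel(*rackpose(.0))"
```

```text
target [0.4804 0.1168 0.0853] row [-0.016 -0.033  0.172  0.001 -0.006  0.001] | now [0.4667 0.1228 0.1267] j [ 0.454 -0.039 -0.695  0.471 -0.293  2.132] F [ 0.5 -0.  -0.2] w 0.997 g 0.0 t 3.35
```

Call:
arm_command --pt "-0.01 -0.02 0.02 0 0 0" --pt "-0.02 -0.03 0.05 0 0 0" --pt "-0.02 -0.03 0.08 0 0 0" --pt "-0.02 -0.03 0.1 0 0 0" --pt "-0.02 -0.03 0.1 0 0 0"

```text
clock: 3.85
ee_pos: [0.4712, 0.1165, 0.0991]
ee_rot: [[0.171, 0.853, 0.492], [0.985, -0.151, -0.081], [0.005, 0.499, -0.867]]
ft_force: [-0.3, -0.1, 0.7]
width: 0.998
grasp_force: 0.0
```

```bash
python3 -c "
from plan import *
rel(*rackpose(0))
c=cap('scene');cv2.imwrite('pics/s4.png',cv2.resize(c['img'][90:200,190:300,::-1],None,fx=5,fy=5,interpolation=3))"
```

```text
target [0.4804 0.1168 0.0853] row [ 0.007  0.004  0.066 -0.001 -0.004  0.001] | now [0.4712 0.1165 0.0991] j [ 0.432  0.011 -0.737  0.378 -0.283  2.111] F [-0.3 -0.1  0.7] w 0.998 g 0.0 t 3.85
```

View pics/s4.png

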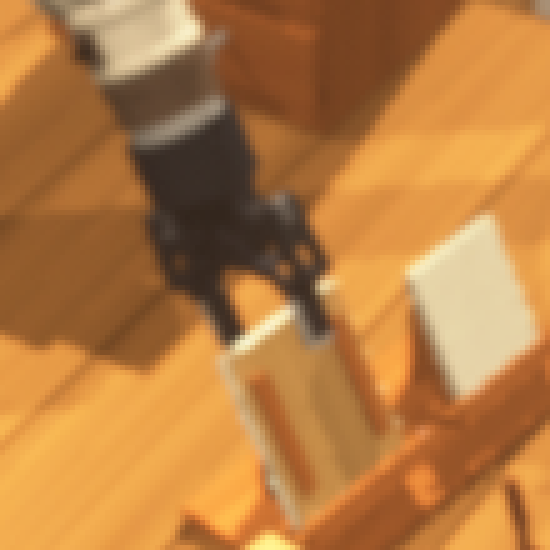

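The outer fingertip (318,338) now overlaps the panel below its top edge (230,350)–(335,285), and the body is still well clear. Contact force is nil, so I'll finish the advance and close.

Call:
arm_command --pt "0 0 0.03 0 0 0" --pt "0.01 0 0.06 0 0 0" --pt "0.01 0 0.07 0 0 0" --pt "0.01 0 0.07 0 0 0"

```text
clock: 4.3
ee_pos: [0.4803, 0.1178, 0.0843]
ee_rot: [[0.171, 0.853, 0.493], [0.985, -0.15, -0.08], [0.006, 0.499, -0.866]]
ft_force: [-0.2, -0.1, -0.2]
width: 1.002
grasp_force: 0.0
```

Call:
arm_command --pt "0 0 0 0 0 0" --pt "0 0 0 0 0 0" --pt "0 0 0 0 0 0" --pt "0 0 0 0 0 0" --pt "0 0 0 0 0 0" --pt "0 0 0 0 0 0" --pt "0 0 0 0 0 0" --pt "0 0 0 0 0 0" --fingers -1 --force 30

```text
clock: 5.1
ee_pos: [0.4835, 0.1183, 0.0875]
ee_rot: [[0.171, 0.849, 0.499], [0.985, -0.152, -0.08], [0.008, 0.506, -0.863]]
ft_force: [5.8, -1.2, 3.1]
width: 0.113
grasp_force: 29.9
```

```bash
python3 -c "
from plan import *
rel(*rackpose(0))
c=cap('scene');cv2.imwrite('pics/s5.png',cv2.resize(c['img'][90:200,190:300,::-1],None,fx=5,fy=5,interpolation=3))"
```

```text
target [0.4804 0.1168 0.0853] row [-0.008 -0.014  0.002  0.004 -0.006 -0.   ] | now [0.4835 0.1183 0.0875] j [ 0.424  0.053 -0.739  0.324 -0.282  2.103] F [ 5.8 -1.2  3.1] w 0.113 g 29.9 t 5.1
```

View pics/s5.png

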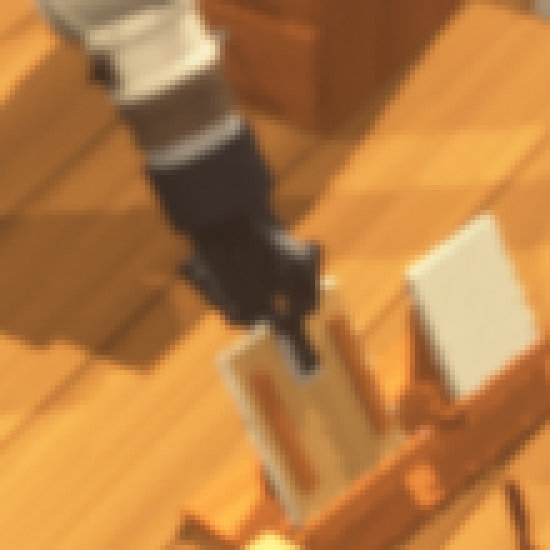

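The grip is good: the opening is 9.6 mm (board thickness) and the finger sits centred between the battens. I'll store the panel-in-tool transform and lift.

```bash
cat >> plan.py <<'E'
def T4(R,p): T=np.eye(4);T[:3,:3]=R;T[:3,3]=p;return T
def pf(yaw,sg): # panel frame, z=sg*n
    R=rz(yaw);x=R@u;z=sg*(R@n);return np.column_stack([x,np.cross(z,x),z])
def panel_rack(): return T4(pf(ry,-1),np.array([a[0],a[1],0])+rz(ry)@(np.array([.02,-.08+a[4],.032])+u*.065+n*.005))
def panel_tray(up=0,out=0,dy=0): return T4(pf(hy,1),np.array([*H,0])+rz(hy)@(np.array([cx,dy,cz])+u*(.065+up)+n*(.013+out)))
def goal(up=0,out=0,dy=0):
    G=panel_tray(up,out,dy)@np.linalg.inv(np.load("TP.npy")); _rel(G[:3,3],G[:3,:3]); return G
E
python3 -c "
from plan import *
st=manip.get_state();TP=np.linalg.inv(T4(np.array(st['ee_rot']),np.array(st['ee_pos'])))@panel_rack();np.save('TP.npy',TP);print(TP.round(4));goal(.1)"
```

```text
[[ 9.200e-03  1.000e+00 -2.000e-04 -2.100e-03]
 [ 6.400e-03 -2.000e-04 -1.000e+00  6.000e-04]
 [-9.999e-01  9.200e-03 -6.400e-03 -3.500e-03]
 [ 0.000e+00  0.000e+00  0.000e+00  1.000e+00]]
target [ 0.4575 -0.1759  0.1794] row [-1.174  0.276 -0.275  0.007 -0.013  1.972] | now [0.4835 0.1184 0.0874] j [ 0.424  0.053 -0.739  0.324 -0.282  2.103] F [ 5.8 -0.3  2. ] w 0.117 g 29.9 t 5.15
```

Call:
arm_command --pt "0 0 -0.02 0 0 0" --pt "0 0 -0.05 0 0 0" --pt "0 0 -0.1 0 0 0" --pt "0 0 -0.16 0 0 0" --pt "0 0 -0.24 0 0 0" --pt "0 0 -0.32 0 0 0" --pt "0 0 -0.4 0 0 0" --pt "0 0 -0.46 0 0 0" --pt "0 0 -0.5 0 0 0" --pt "0 0 -0.5 0 0 0"

```text
clock: 6.15
ee_pos: [0.4182, 0.1283, 0.1938]
ee_rot: [[0.169, 0.853, 0.494], [0.986, -0.15, -0.079], [0.007, 0.5, -0.866]]
ft_force: [0.1, -0.5, -1.6]
width: 0.116
grasp_force: 30.1
```

Call:
arm_command --pt "-0.02 0 -0.03 0 0 -0.05" --pt "-0.08 0 -0.06 0 0 -0.13" --pt "-0.16 0 -0.1 0 0 -0.22" --pt "-0.24 0 -0.12 0 0 -0.31" --pt "-0.32 0 -0.12 0 0 -0.4" --pt "-0.4 0 -0.12 0 0 -0.49" --pt "-0.48 0 -0.12 0 0 -0.58" --pt "-0.56 0 -0.12 0 0 -0.67" --pt "-0.6 0 -0.12 0 0 -0.75" --pt "-0.62 0 -0.12 0 0 -0.83"

```text
clock: 7.15
ee_pos: [0.3763, -0.0235, 0.2167]
ee_rot: [[-0.78, 0.388, 0.491], [0.402, 0.912, -0.081], [-0.479, 0.135, -0.867]]
ft_force: [0.1, 0.0, -1.1]
width: 0.119
grasp_force: 30.1
```

```bash
python3 -c "
from plan import *
goal(.13)"
```

```text
target [ 0.4426 -0.174   0.2053] row [-0.427 -0.452  0.218 -0.008 -0.002 -1.195] | now [ 0.3763 -0.0235  0.2167] j [ 0.013 -0.447 -0.719  0.785 -0.088  0.427] F [ 0.1  0.  -1.1] w 0.119 g 30.1 t 7.15
```

Call:
arm_command --pt "-0.02 -0.02 0 0 0 -0.06" --pt "-0.06 -0.07 0 0 0 -0.14" --pt "-0.12 -0.14 0 0 0 -0.23" --pt "-0.18 -0.21 0 0 0 -0.32" --pt "-0.24 -0.28 0 0 0 -0.41" --pt "-0.3 -0.34 0 0 0 -0.5" --pt "-0.36 -0.4 0 0 0 -0.59" --pt "-0.4 -0.44 0 0 0 -0.68" --pt "-0.42 -0.45 0 0 0 -0.77" --pt "-0.42 -0.45 0 0 0 -0.85"

```text
clock: 8.15
ee_pos: [0.415, -0.1683, 0.2519]
ee_rot: [[-0.559, -0.668, 0.492], [-0.793, 0.604, -0.08], [-0.244, -0.434, -0.867]]
ft_force: [0.6, 0.4, -1.9]
width: 0.117
grasp_force: 30.1
```

```bash
python3 -c "
from plan import *
goal(.13)"
```

```text
target [ 0.4426 -0.174   0.2053] row [ 0.002 -0.007  0.218 -0.004 -0.005 -0.345] | now [ 0.415  -0.1683  0.2519] j [-0.51  -0.283 -0.535  0.823  0.171 -1.365] F [ 0.6  0.4 -1.9] w 0.117 g 30.1 t 8.15
```

Call:
arm_command --pt "0 0 0.03 0 0 -0.06" --pt "0 0 0.06 0 0 -0.14" --pt "0 0 0.1 0 0 -0.22" --pt "0 0 0.14 0 -0.01 -0.3" --pt "0 -0.01 0.18 0 -0.01 -0.345" --pt "0 -0.01 0.2 0 -0.01 -0.345" --pt "0 -0.01 0.2 0 -0.01 -0.345"

```text
clock: 8.85
ee_pos: [0.4408, -0.1725, 0.209]
ee_rot: [[-0.131, -0.858, 0.497], [-0.991, 0.114, -0.064], [-0.002, -0.501, -0.866]]
ft_force: [0.3, -0.0, -1.6]
width: 0.11
grasp_force: 30.1
```

```bash
cat > chk.py <<'E'
# measure panel pose from clouds: fit panel board box (with battens) near predicted pose
from plan import *
from fit import box
from scipy.optimize import least_squares
def measure(T0,names=("scene","top"),trim=.02):
    out=[]
    Ps=[]
    for nm in names:
        W=cloud(cap(nm)).reshape(-1,3);W=W[np.isfinite(W).all(1)]
        Q=(W-T0[:3,3])@T0[:3,:3]
        # points in front of/around upper board, excluding gripper zone
        m=(abs(Q[:,0])<.075)&(abs(Q[:,1])<.065)&(abs(Q[:,2])<.02)&~((Q[:,0]>0.0)&(abs(Q[:,1])<.028))&~(Q[:,0]>.068)
        Ps.append(W[m]);
    P=np.vstack(Ps)
    def f(v):
        R=T0[:3,:3]@Ro.from_rotvec(v[3:]).as_matrix();c=T0[:3,3]+T0[:3,:3]@v[:3]
        Q=(P-c)@R;I=np.eye(3)
        d=[box(Q,np.zeros(3),I,np.array([.065,.055,.005]))]+[box(Q,np.array([0,y,-.009]),I,np.array([.045,.006,.004])) for y in(-.038,.038)]
        return np.min(d,0)
    r=least_squares(f,np.zeros(6),loss="soft_l1",f_scale=.002,x_scale=.01)
    print("pts",[len(x) for x in Ps],"panel-frame offset mm",(r.x[:3]*1000).round(1),"rot deg",np.degrees(r.x[3:]).round(1),"med",np.median(abs(r.fun)).round(4))
    return r.x
if __name__=="__main__":
    st=manip.get_state();measure(T4(np.array(st['ee_rot']),np.array(st['ee_pos']))@np.load("TP.npy"))
    goal(.13);goal(.04,.003);goal(0,.003)
E
python3 chk.py
```

```text
pts [1189, 933] panel-frame offset mm [0.7 3.5 1.2] rot deg [-0.2 -0.5 -0.1] med 0.0013
target [ 0.4426 -0.174   0.2053] row [ 0.004  0.006  0.021 -0.006  0.004 -0.003] | now [ 0.4413 -0.1727  0.2105] j [-0.498 -0.196 -0.589  0.681  0.182 -1.892] F [ 1.   0.3 -0.7] w 0.119 g 30.1 t 8.95
target [ 0.4898 -0.1799  0.1289] row [ 0.004 -0.005  0.381 -0.006  0.004 -0.003] | now [ 0.4413 -0.1727  0.2105] j [-0.498 -0.196 -0.589  0.681  0.182 -1.892] F [ 1.   0.3 -0.7] w 0.119 g 30.1 t 8.95
target [ 0.5097 -0.1824  0.0943] row [ 0.003 -0.005  0.541 -0.006  0.004 -0.003] | now [ 0.4413 -0.1727  0.2105] j [-0.498 -0.196 -0.589  0.681  0.182 -1.892] F [ 1.   0.3 -0.7] w 0.119 g 30.1 t 8.95
```

The cameras confirm the held panel within 3.5 mm and 0.5° of the prediction, so the turn worked. I'm descending onto the tray.

Call:
arm_command --pt "-0.01 -0.01 0.04 -0.01 0 0" --pt "-0.01 -0.01 0.1 -0.01 0 0" --pt "-0.01 -0.01 0.17 -0.01 0 0" --pt "-0.01 -0.01 0.24 -0.01 0 0" --pt "-0.01 -0.01 0.3 -0.01 0 0" --pt "-0.01 -0.01 0.35 -0.01 0 0" --pt "-0.01 -0.01 0.38 -0.01 0 0" --pt "-0.01 -0.01 0.38 -0.01 0 0" --pt "-0.01 -0.01 0.38 -0.01 0 0"

```text
clock: 9.85
ee_pos: [0.4919, -0.1769, 0.1304]
ee_rot: [[-0.129, -0.864, 0.486], [-0.992, 0.112, -0.064], [0.0, -0.49, -0.872]]
ft_force: [0.8, 0.3, -1.2]
width: 0.114
grasp_force: 30.1
```

```bash
python3 chk.py|cut -c1-330; python3 -c "
from plan import *
c=cap('scene');cv2.imwrite('pics/s6.png',cv2.resize(c['img'][160:310,150:300,::-1],None,fx=4,fy=4,interpolation=3))"
```

```text
pts [753, 716] panel-frame offset mm [0.1 3.2 0.6] rot deg [ 0.8 -0.8  0.1] med 0.0012
target [ 0.4426 -0.174   0.2053] row [ 0.013  0.026 -0.356  0.002  0.004 -0.002] | now [ 0.492  -0.1771  0.131 ] j [-0.438  0.004 -0.641  0.432  0.149 -1.842] F [-0.3 -0.1 -1.7] w 0.114 g 30.1 t 9.95
target [ 0.4898 -0.1799  0.1289] row [ 0.012  0.01   0.004  0.002  0.004 -0.002] | now [ 0.492  -0.1771  0.131 ] j [-0.438  0.004 -0.641  0.432  0.149 -1.842] F [-0.3 -0.1 -1.7] w 0.114 g 30.1 t 9.95
target [ 0.5097 -0.1824  0.0943] row [ 0.012  0.009  0.164  0.002  0.004 -0.002] | now [ 0.492  -0.1771  0.131 ] j [-0.438  0.004 -0.641  0.432  0.149 -1.842] F [-0.3 -0.1 -1.7] w 0.114 g 30.1 t 9.95
```

View pics/s6.png

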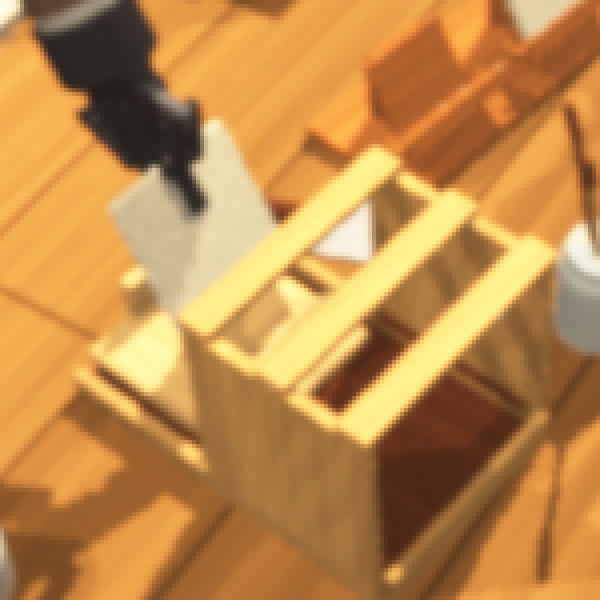

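The scene shows the smooth face outward at (190,220), above the tray ledge and clear of the roof. I'm lowering slowly towards contact.

Call:
arm_command --pt "0 0.01 0.03 0 0 0" --pt "0 0.01 0.06 0 0 0" --pt "0 0.01 0.09 0 0 0" --pt "0 0.01 0.11 0 0 0" --pt "0 0.01 0.13 0 0 0" --pt "0 0.01 0.14 0 0 0" --pt "0 0.01 0.15 0 0 0" --pt "0 0.01 0.15 0 0 0"

```text
clock: 10.8
ee_pos: [0.5077, -0.179, 0.096]
ee_rot: [[-0.129, -0.865, 0.486], [-0.992, 0.113, -0.064], [0.0, -0.49, -0.872]]
ft_force: [-0.2, -0.4, -1.0]
width: 0.113
grasp_force: 30.2
```

```bash
python3 chk.py
```

```text
pts [630, 895] panel-frame offset mm [-2.4  2.5  0.8] rot deg [ 0.9  0.2 -0.1] med 0.0017
target [ 0.4426 -0.174   0.2053] row [ 0.014  0.014 -0.508  0.003  0.004 -0.002] | now [ 0.5078 -0.1791  0.0964] j [-0.426  0.089 -0.663  0.325  0.143 -1.831] F [-0.1  0.8 -1.6] w 0.114 g 30.2 t 10.9
target [ 0.4898 -0.1799  0.1289] row [ 0.013 -0.002 -0.148  0.003  0.004 -0.002] | now [ 0.5078 -0.1791  0.0964] j [-0.426  0.089 -0.663  0.325  0.143 -1.831] F [-0.1  0.8 -1.6] w 0.114 g 30.2 t 10.9
target [ 0.5097 -0.1824  0.0943] row [ 0.012 -0.004  0.012  0.003  0.004 -0.002] | now [ 0.5078 -0.1791  0.0964] j [-0.426  0.089 -0.663  0.325  0.143 -1.831] F [-0.1  0.8 -1.6] w 0.114 g 30.2 t 10.9
```

Call:
arm_command --pt "0 0.004 0.004 0 0 0" --pt "0 0.006 0.008 0 0 0" --pt "0 0.008 0.012 0 0 0" --pt "0 0.008 0.014 0 0 0" --pt "0 0.008 0.014 0 0 0"

```text
clock: 11.4
ee_pos: [0.5082, -0.1792, 0.0927]
ee_rot: [[-0.129, -0.864, 0.487], [-0.992, 0.112, -0.064], [0.001, -0.491, -0.871]]
ft_force: [1.4, 0.0, -0.6]
width: 0.116
grasp_force: 30.1
```

```bash
python3 chk.py | sed -n '1p;4p'
```

```text
pts [622, 861] panel-frame offset mm [-1.   2.8  0.6] rot deg [0.8 0.  0.2] med 0.0015
target [ 0.5097 -0.1824  0.0943] row [ 0.012 -0.01  -0.002  0.003  0.004 -0.002] | now [ 0.5081 -0.1792  0.0927] j [-0.426  0.096 -0.669  0.312  0.143 -1.831] F [ 0.5 -0.4 -0.9] w 0.113 g 30.1 t 11.5
```

Call:
arm_command --pt "0 0 0.004 0 0 0" --pt "0 0 0.008 0 0 0" --pt "0 0 0.008 0 0 0"

```text
clock: 11.8
ee_pos: [0.5097, -0.1793, 0.0915]
ee_rot: [[-0.129, -0.863, 0.488], [-0.992, 0.112, -0.064], [0.001, -0.492, -0.871]]
ft_force: [-0.1, 1.6, 3.6]
width: 0.114
grasp_force: 30.6
```

Call:
arm_command --pt "0 0 0.004 0 0 0" --pt "0 0 0.008 0 0 0" --pt "0 0 0.008 0 0 0"

```text
clock: 12.1
ee_pos: [0.5122, -0.1797, 0.0914]
ee_rot: [[-0.128, -0.862, 0.491], [-0.992, 0.111, -0.064], [0.001, -0.495, -0.869]]
ft_force: [0.1, 2.3, 6.7]
width: 0.113
grasp_force: 31.2
```

```bash
python3 chk.py | sed -n '1p;4p'
```

```text
pts [616, 873] panel-frame offset mm [-0.4  2.4  0.6] rot deg [ 0.9 -0.   0.3] med 0.0014
target [ 0.5097 -0.1824  0.0943] row [ 0.012  0.002 -0.014 -0.001  0.004 -0.002] | now [ 0.5122 -0.1797  0.0914] j [-0.424  0.104 -0.668  0.299  0.144 -1.829] F [0.4 2.4 6.6] w 0.115 g 31.2 t 12.2
```

Bottom contact is there (6.7 N up). Next I'll press it lightly back against the rest.

Call:
arm_command --pt "0 0.004 -0.004 0 0 0" --pt "0 0.008 -0.006 0 0 0" --pt "0 0.012 -0.008 0 0 0" --pt "0 0.014 -0.008 0 0 0" --pt "0 0.014 -0.008 0 0 0"

```text
clock: 12.7
ee_pos: [0.5081, -0.1792, 0.0913]
ee_rot: [[-0.128, -0.862, 0.491], [-0.992, 0.111, -0.064], [0.001, -0.495, -0.869]]
ft_force: [1.8, 1.3, 7.6]
width: 0.114
grasp_force: 31.2
```

```bash
python3 chk.py | sed -n '1p;4p'
```

```text
pts [607, 868] panel-frame offset mm [-0.7  2.6  0.8] rot deg [0.8 0.1 0.4] med 0.0015
target [ 0.5097 -0.1824  0.0943] row [ 0.012 -0.013 -0.006 -0.001  0.004 -0.002] | now [ 0.5081 -0.1792  0.0913] j [-0.427  0.097 -0.676  0.299  0.145 -1.832] F [1.8 2.6 6.7] w 0.113 g 31.2 t 12.8
```

Call:
arm_command --pt "0 0.004 -0.006 0 0 0" --pt "0 0.008 -0.01 0 0 0" --pt "0 0.01 -0.012 0 0 0" --pt "0 0.01 -0.012 0 0 0"

```text
clock: 13.2
ee_pos: [0.5029, -0.1785, 0.0913]
ee_rot: [[-0.129, -0.863, 0.488], [-0.992, 0.112, -0.064], [0.001, -0.492, -0.87]]
ft_force: [0.3, 1.4, 5.7]
width: 0.113
grasp_force: 31.2
```

```bash
python3 chk.py | sed -n '1p;4p'
```

```text
pts [610, 857] panel-frame offset mm [-0.4  2.7  0.9] rot deg [0.8 0.1 0.7] med 0.0015
target [ 0.5097 -0.1824  0.0943] row [ 0.012 -0.031  0.004  0.002  0.004 -0.002] | now [ 0.5029 -0.1785  0.0913] j [-0.43   0.088 -0.683  0.304  0.146 -1.835] F [0.3 1.9 6.6] w 0.112 g 31.2 t 13.3
```

The tray slides at about 2 N, so it may be following the panel. I'll measure the tray shift by refitting the tab and tray.

```bash
cat > tray.py <<'E'
from plan import *
from fit import bb,loc,run
import fit
from scipy.optimize import least_squares
def shift(src=None,show=True):
    P=np.vstack([cloud(cap(n)).reshape(-1,3) for n in("scene","top")]) if src is None else src
    P=P[np.isfinite(P).all(1)];Q=loc(P,*H,hy)
    m=(Q[:,0]>-.27)&(Q[:,0]<-.19)&(abs(Q[:,1])<.06)&(Q[:,2]>-.01)&(Q[:,2]<.07);Q=Q[m]
    def f(v): return np.min([Q[:,2],bb(Q,[v[0],-.086,.0],[v[0]+.2,.086,.0194]),bb(Q,[v[0],v[1]-.03,0],[v[0]+.012,v[1]+.03,.058])],0)
    best=min((least_squares(f,[t,0],loss="soft_l1",f_scale=.003,x_scale=.01) for t in(-.235,-.222,-.21)),key=lambda r:r.cost)
    if show: print("tab x in hood",best.x.round(4),len(Q),np.median(abs(best.fun)).round(4))
    return best.x[0]
if __name__=="__main__":
    shift(np.vstack([np.load(n+"0.npy").reshape(-1,3) for n in("scene","top")])); shift()
E
python3 tray.py
```

```text
tab x in hood [-0.2327  0.0005] 1608 0.0017
tab x in hood [-0.2379  0.0008] 752 0.0017
```

The tray was drawn out about 5 mm along with the panel, so the panel is seated against the rest. I'll ease off and release.

Call:
arm_command --pt "0 -0.002 -0.004 0 0 0" --pt "0 -0.002 -0.004 0 0 0" --pt "0 -0.002 -0.004 0 0 0" --pt "0 -0.002 -0.004 0 0 0" --pt "0 -0.002 -0.004 0 0 0" --fingers -0.3 --force 20

```text
clock: 13.9
ee_pos: [0.5014, -0.1782, 0.0908]
ee_rot: [[-0.13, -0.865, 0.485], [-0.992, 0.113, -0.064], [0.0, -0.489, -0.872]]
ft_force: [0.3, -0.4, -0.0]
width: 0.35
grasp_force: 0.0
```

```bash
cat > seat.py <<'E'
from chk import *; import plan, chk
from tray import shift
d=shift()+.2327; T=panel_tray(); T[:3,3]+=rz(hy)@[d,0,0]; print("tray moved",round(d,4)); v=measure(T)
print("dev in tray axes mm",(rz(hy).T@T[:3,:3]@v[:3]*1000).round(1))
rel(*rackpose())
E
python3 seat.py; python3 -c "
from plan import *
c=cap('scene');cv2.imwrite('pics/s7.png',cv2.resize(c['img'][160:310,150:300,::-1],None,fx=4,fy=4,interpolation=3))"
```

```text
tab x in hood [-0.2384  0.0004] 760 0.0017
tray moved -0.0057
pts [591, 864] panel-frame offset mm [-2.4  0.1  0.9] rot deg [ 0.8  0.4 -0.1] med 0.0015
dev in tray axes mm [ 2.  -0.1 -1.6]
target [0.4804 0.1168 0.0853] row [-1.159  0.219 -0.096 -0.022  0.011 -1.974] | now [ 0.5019 -0.1783  0.0912] j [-0.43   0.087 -0.683  0.308  0.145 -1.835] F [ 1.   0.4 -0. ] w 0.347 g 0.0 t 14.1
```

View pics/s7.png

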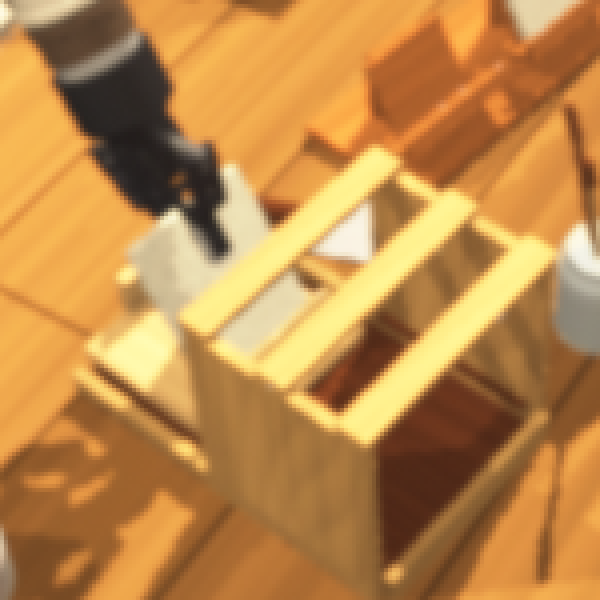

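The panel stands released on the tray with its smooth face visible at (180,250), about 2 mm from the seat point. I'm retracting along the slope.

Call:
arm_command --pt "0 0 -0.02 0 0 0" --pt "0 0 -0.06 0 0 0" --pt "0 0 -0.12 0 0 0" --pt "0 0 -0.2 0 0 0" --pt "0 0 -0.3 0 0 0" --pt "0 0 -0.4 0 0 0" --pt "0 0 -0.5 0 0 0" --pt "0 0 -0.55 0 0 0" --pt "0 0 -0.55 0 0 0"

```text
clock: 15.05
ee_pos: [0.4356, -0.1702, 0.2144]
ee_rot: [[-0.13, -0.862, 0.49], [-0.992, 0.112, -0.066], [0.002, -0.495, -0.869]]
ft_force: [1.1, -0.1, 0.8]
width: 0.35
grasp_force: 0.0
```

```bash
cat > push.py <<'E'
from plan import *
import sys
# pushing pose: true closed fingertip at hood x=tabx-gap, z=zt. tip closed = ee + R@(0,0,.014-.039)
def push(tabx,gap,zt,th=30):
    z=np.array([np.sin(np.radians(th)),0,-np.cos(np.radians(th))]);y=-np.array([np.cos(np.radians(th)),0,np.sin(np.radians(th))])
    R=rz(hy)@np.column_stack([np.cross(y,z),y,z])
    # finger half thickness towards tray (both fingers shut): ~ 15 mm across y
    p=np.array([*H,0])+rz(hy)@np.array([tabx-gap,0,zt])
    _rel(p-R@np.array([0,0,-.025]),R)
if __name__=="__main__":
    for s in sys.argv[1:]: push(*map(float,s.split(',')))
E
python3 seat.py; python3 push.py -.238,.06,.12 -.238,.06,.035
```

```text
tab x in hood [-0.2384  0.0006] 1140 0.0018
tray moved -0.0057
pts [610, 897] panel-frame offset mm [-2.4  0.1  0.9] rot deg [ 0.6  0.5 -0.1] med 0.0014
dev in tray axes mm [ 2.  -0.1 -1.6]
target [0.4804 0.1168 0.0853] row [-1.158  0.216  0.453 -0.023  0.012 -1.974] | now [ 0.4347 -0.1693  0.2104] j [-0.493 -0.203 -0.586  0.705  0.175 -1.891] F [-0.3 -0.7 -0.2] w 0.35 g 0.0 t 15.25Traceback (most recent call last):
  File "push.py", line 11, in <module>
    for s in sys.argv[1:]: push(*map(float,s.split(',')))
                           ~~~~^^^^^^^^^^^^^^^^^^^^^^^^^^
  File "push.py", line 9, in push
    _rel(p-R@np.array([0,0,-.025]),R)
    ^^^^
NameError: name '_rel' is not defined. Did you mean: 'rel'?
```

```bash
sed -i 's/^from plan import \*/from plan import *\nfrom plan import _rel/' push.py; python3 push.py -.238,.06,.14 -.238,.06,.035
```

```text
target [ 0.3647 -0.1621  0.1183] row [ 0.008  0.425  0.183  0.008 -0.001 -0.003] | now [ 0.4347 -0.1693  0.2104] j [-0.493 -0.203 -0.586  0.705  0.175 -1.891] F [-0.3 -0.7 -0.2] w 0.35 g 0.0 t 15.25
target [ 0.3647 -0.1621  0.0133] row [ 0.008  0.631  0.55   0.008 -0.001 -0.003] | now [ 0.4347 -0.1693  0.2104] j [-0.493 -0.203 -0.586  0.705  0.175 -1.891] F [-0.3 -0.7 -0.2] w 0.35 g 0.0 t 15.25
```

Call:
arm_command --pt "0 0.1 0 0 0 0" --pt "0.01 0.25 0 0.01 0 0" --pt "0.01 0.42 0 0.01 0 0" --pt "0.01 0.42 0.1 0.01 0 0" --pt "0.01 0.42 0.18 0.01 0 0" --pt "0.01 0.42 0.18 0.01 0 0" --pt "0.01 0.42 0.18 0.01 0 0" --fingers -1

```text
clock: 15.95
ee_pos: [0.3653, -0.1624, 0.1196]
ee_rot: [[-0.129, -0.858, 0.497], [-0.992, 0.112, -0.064], [-0.001, -0.501, -0.865]]
ft_force: [-0.4, 0.4, -0.2]
width: -0.003
grasp_force: 0.0
```

```bash
python3 push.py -.238,.06,.035; python3 - <<'E'
from plan import *
st=manip.get_state();p=np.array(st['ee_pos']);R=np.array(st['ee_rot'])
for nm in('scene','top'):
    c=cap(nm);W=cloud(c);d=c['img'].max(2)<100
    Q=(W-p)@R;q=Q[d&(abs(Q[...,0])<.05)&(abs(Q[...,1])<.08)&(Q[...,2]>-.09)&(Q[...,2]<.05)]
    for lo in np.arange(-.09,.05,.01):
        k=q[(q[:,2]>=lo)&(q[:,2]<lo+.01)]
        if len(k)>1: print(nm,'%.2f'%lo,len(k),np.percentile(k[:,:2],[5,95],axis=0).round(3).tolist())
E
```

```text
target [ 0.3647 -0.1621  0.0133] row [-0.001  0.215  0.367 -0.001 -0.001 -0.003] | now [ 0.3653 -0.1624  0.1196] j [-0.609 -0.241 -0.881  0.457  0.235 -1.994] F [-0.4  0.4 -0.2] w -0.003 g 0.0 t 15.95
scene -0.09 39 [[-0.004, -0.043], [0.015, 0.027]]
scene -0.08 49 [[-0.006, -0.035], [0.013, 0.025]]
scene -0.07 15 [[-0.0, -0.017], [0.013, 0.005]]
scene -0.06 14 [[-0.002, -0.014], [0.008, -0.008]]
scene -0.05 13 [[-0.003, -0.015], [0.009, -0.009]]
scene -0.04 10 [[-0.003, -0.013], [0.008, -0.007]]
top -0.09 13 [[-0.011, -0.041], [-0.001, -0.015]]
top -0.08 11 [[-0.011, -0.028], [0.002, -0.012]]
top -0.07 2 [[-0.008, -0.015], [-0.008, -0.013]]
top -0.04 3 [[-0.002, -0.015], [0.003, -0.013]]
```

Shut tips end at tool z of about -0.03 with the front face 15 mm ahead, as modelled. I'm lowering behind the tab.

Call:
arm_command --pt "0 0.06 0.1 0 0 0" --pt "0 0.12 0.2 0 0 0" --pt "0 0.18 0.3 0 0 0" --pt "0 0.21 0.36 0 0 0" --pt "0 0.21 0.36 0 0 0"

```text
clock: 16.55
ee_pos: [0.3646, -0.1622, 0.0145]
ee_rot: [[-0.129, -0.859, 0.496], [-0.992, 0.113, -0.063], [-0.002, -0.5, -0.866]]
ft_force: [-0.6, 0.2, 1.1]
width: 0.001
grasp_force: 0.0
```

```bash
python3 push.py -.238,.02,.037 -.238,-.09,.037; python3 -c "
from plan import *
c=cap('scene');cv2.imwrite('pics/s8.png',cv2.resize(c['img'][150:300,110:260,::-1],None,fx=4,fy=4,interpolation=3))"
```

```text
target [ 0.4044 -0.1671  0.0153] row [-0.001 -0.141  0.077 -0.    -0.001 -0.003] | now [ 0.3646 -0.1622  0.0145] j [-0.61   0.036 -1.068 -0.006  0.234 -1.994] F [-0.6  0.2  1.1] w 0.001 g 0.0 t 16.55
target [ 0.5136 -0.1808  0.0153] row [-0.003 -0.522  0.297 -0.    -0.001 -0.003] | now [ 0.3646 -0.1622  0.0145] j [-0.61   0.036 -1.068 -0.006  0.234 -1.994] F [-0.6  0.2  1.1] w 0.001 g 0.0 t 16.55
```

View pics/s8.png

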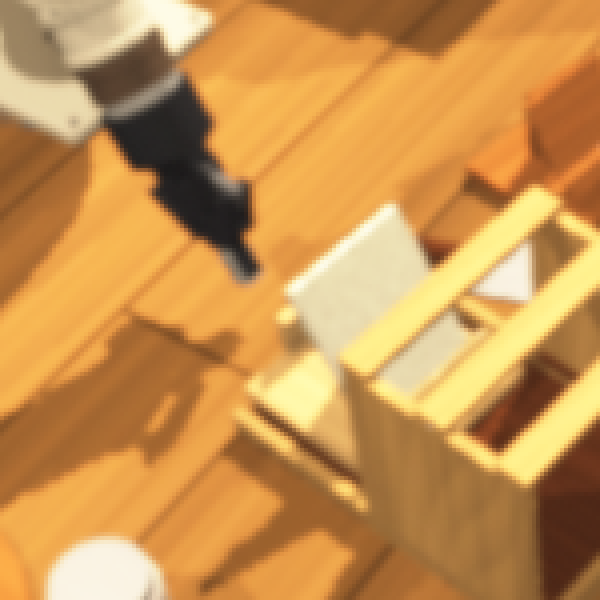

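The shut tips at (250,272) face the tab at (290,325), and the panel is clear. I'll push gently at 0.1 m/s or less.

Call:
arm_command --pt "0 -0.035 0.02 0 0 0" --pt "0 -0.07 0.04 0 0 0" --pt "0 -0.105 0.06 0 0 0" --pt "0 -0.125 0.072 0 0 0" --pt "0 -0.14 0.08 0 0 0" --pt "0 -0.155 0.089 0 0 0" --pt "0 -0.17 0.098 0 0 0" --pt "0 -0.185 0.107 0 0 0" --pt "0 -0.2 0.116 0 0 0" --pt "0 -0.215 0.124 0 0 0"

```text
clock: 17.6
ee_pos: [0.4271, -0.1709, 0.0162]
ee_rot: [[-0.13, -0.857, 0.498], [-0.992, 0.112, -0.065], [0.0, -0.503, -0.865]]
ft_force: [-0.5, -0.3, -0.1]
width: 0.002
grasp_force: 0.9
```

```bash
python3 push.py -.238,-.09,.037; python3 seat.py|head -4
```

```text
target [ 0.5136 -0.1808  0.0153] row [-0.006 -0.299  0.178 -0.002 -0.002 -0.003] | now [ 0.4271 -0.1709  0.0162] j [-0.515  0.132 -0.951 -0.006  0.19  -1.908] F [-0.5 -0.3 -0.1] w 0.002 g 0.9 t 17.6
tab x in hood [-0.2303  0.0006] 1305 0.002
tray moved 0.0024
pts [605, 861] panel-frame offset mm [-4.  -0.1  3.7] rot deg [0.5 0.  0.1] med 0.0013
dev in tray axes mm [ 5.2  0.1 -1.6]
```

The tray is moving: the panel moved about 11 mm with it and stayed seated. I'll keep pushing.

Call:
arm_command --pt "0 -0.02 0.012 0 0 0" --pt "0 -0.045 0.026 0 0 0" --pt "0 -0.075 0.043 0 0 0" --pt "0 -0.105 0.061 0 0 0" --pt "0 -0.135 0.078 0 0 0" --pt "0 -0.165 0.095 0 0 0" --pt "0 -0.195 0.113 0 0 0" --pt "0 -0.22 0.127 0 0 0" --pt "0 -0.24 0.139 0 0 0" --pt "0 -0.25 0.144 0 0 0"

```text
clock: 18.8
ee_pos: [0.5001, -0.1808, 0.0174]
ee_rot: [[-0.129, -0.856, 0.5], [-0.992, 0.111, -0.066], [0.001, -0.505, -0.863]]
ft_force: [-1.2, -0.3, -0.6]
width: -0.001
grasp_force: 0.8
```

```bash
cat > pan.py <<'E'
from chk import *; import sys
d=float(sys.argv[1]); T=panel_tray(); T[:3,3]+=rz(hy)@[d,0,0]; v=measure(T,("scene","top"))
print("panel shift in hood axes from tray start pose, mm",(rz(hy).T@T[:3,:3]@v[:3]*1000+[d*1000,0,0]).round(1))
st=manip.get_state();Q=(np.array(st['ee_pos'])+np.array(st['ee_rot'])@[0,0,-.025]-[*H,0])
print("tip in hood",(rz(hy).T@Q).round(4),st['ft_force'].round(1),st['joints'].round(2),st['clock'])
E
python3 pan.py .08
```

```text
pts [508, 513] panel-frame offset mm [-1.6 -0.5 -0.2] rot deg [ 0.2  1.  -0.1] med 0.0017
panel shift in hood axes from tray start pose, mm [80.7  0.5 -1.4]
tip in hood [-0.1614 -0.0017  0.0393] [-0.4  0.8 -0.2] [-0.44  0.24 -0.8   0.03  0.16 -1.84] 18.9
```

Call:
arm_command --pt "0 -0.02 0.012 0 0 0" --pt "0 -0.04 0.023 0 0 0" --pt "0 -0.06 0.035 0 0 0" --pt "0 -0.08 0.046 0 0 0" --pt "0 -0.1 0.058 0 0 0" --pt "0 -0.115 0.066 0 0 0" --pt "0 -0.125 0.072 0 0 0"

```text
clock: 19.6
ee_pos: [0.5352, -0.1852, 0.0172]
ee_rot: [[-0.129, -0.857, 0.499], [-0.992, 0.111, -0.066], [0.001, -0.504, -0.864]]
ft_force: [-1.7, 0.2, 0.3]
width: 0.001
grasp_force: 0.8
```

```bash
python3 pan.py .115
```

```text
pts [460, 538] panel-frame offset mm [-1.9  0.1 -0.3] rot deg [ 0.  -0.1  0.2] med 0.001
panel shift in hood axes from tray start pose, mm [ 1.157e+02 -1.000e-01 -1.700e+00]
tip in hood [-0.1257 -0.0016  0.0391] [-0.1 -0.7  0.3] [-0.41  0.29 -0.72  0.06  0.14 -1.82] 19.7
```

Call:
arm_command --pt "0 -0.009 0.005 0 0 0" --pt "0 -0.018 0.01 0 0 0" --pt "0 -0.027 0.015 0 0 0" --pt "0 -0.036 0.02 0 0 0" --pt "0 -0.045 0.025 0 0 0" --pt "0 -0.052 0.03 0 0 0"

```text
clock: 20.3
ee_pos: [0.5499, -0.1871, 0.0173]
ee_rot: [[-0.129, -0.857, 0.5], [-0.992, 0.112, -0.066], [0.0, -0.504, -0.864]]
ft_force: [-1.6, 0.6, 1.2]
width: 0.001
grasp_force: 0.8
```

Call:
arm_command --pt "0 -0.009 0.005 0 0 0" --pt "0 -0.018 0.01 0 0 0" --pt "0 -0.027 0.015 0 0 0" --pt "0 -0.034 0.02 0 0 0"

```text
clock: 20.7
ee_pos: [0.5597, -0.1884, 0.0173]
ee_rot: [[-0.129, -0.857, 0.5], [-0.992, 0.111, -0.066], [0.0, -0.504, -0.864]]
ft_force: [-2.1, 0.6, 0.5]
width: 0.0
grasp_force: 0.8
```

Call:
arm_command --pt "0 -0.007 0.004 0 0 0" --pt "0 -0.014 0.008 0 0 0" --pt "0 -0.021 0.012 0 0 0" --pt "0 -0.021 0.012 0 0 0"

```text
clock: 21.1
ee_pos: [0.5629, -0.1887, 0.016]
ee_rot: [[-0.13, -0.859, 0.495], [-0.991, 0.113, -0.065], [0.0, -0.5, -0.866]]
ft_force: [-9.2, 0.5, 6.1]
width: -0.001
grasp_force: 4.4
```

Call:
arm_command --pt "0 -0.007 0.004 0 0 0" --pt "0 -0.014 0.008 0 0 0" --pt "0 -0.021 0.012 0 0 0" --pt "0 -0.021 0.012 0 0 0"

```text
clock: 21.5
ee_pos: [0.563, -0.1885, 0.0131]
ee_rot: [[-0.132, -0.863, 0.487], [-0.991, 0.116, -0.064], [-0.001, -0.491, -0.871]]
ft_force: [-25.2, 2.1, 15.2]
width: -0.004
grasp_force: 12.5
```

```bash
python3 pan.py .145
```

```text
pts [524, 421] panel-frame offset mm [-2.2  0.1  2.9] rot deg [0.2 7.8 0.1] med 0.0022
panel shift in hood axes from tray start pose, mm [ 1.486e+02 -1.000e-01 -5.000e-01]
tip in hood [-0.0978 -0.0014  0.0349] [-24.4   2.6  15.2] [-0.39  0.34 -0.64  0.1   0.13 -1.8 ] 21.6
```

The push force jumped to 25 N with no motion, so the tray is at its stop. I'm backing off.

Call:
arm_command --pt "0 0.015 -0.009 0 0 0" --pt "0 0.03 -0.018 0 0 0" --pt "0 0.05 -0.03 0 0 0" --pt "0 0.1 -0.06 0 0 0" --pt "0 0.17 -0.1 0 0 0" --pt "0 0.25 -0.15 0 0 0" --pt "0 0.33 -0.2 0 0 0" --pt "0 0.33 -0.25 0 0 0" --pt "0 0.33 -0.4 0 0 0" --pt "0 0.33 -0.5 0 0 0"

```text
clock: 22.6
ee_pos: [0.4382, -0.1726, 0.0853]
ee_rot: [[-0.129, -0.856, 0.501], [-0.992, 0.111, -0.066], [0.001, -0.505, -0.863]]
ft_force: [0.6, -0.3, -0.1]
width: -0.001
grasp_force: 0.0
```

```bash
cat > fin.py <<'E'
from chk import *
from fit import bb,loc,box
P=np.vstack([cloud(cap(n)).reshape(-1,3) for n in("scene","top") for _ in range(3)]);P=P[np.isfinite(P).all(1)];Q=loc(P,*H,hy)
k=Q[(Q[:,0]>-.13)&(Q[:,0]<-.04)&(abs(Q[:,1])<.028)&(Q[:,2]>.03)&(Q[:,2]<.065)]
print("tab pts",len(k)); h,e=np.histogram(k[:,0],np.arange(-.13,-.04,.004)); print(dict(zip(e.round(3),h)))
k2=k[(k[:,2]>.053)&(k[:,2]<.064)]; print("tab top x",np.percentile(k2[:,0],[5,50,95]).round(4),len(k2))
P0=np.vstack([np.load(n+"0.npy").reshape(-1,3) for n in("scene","top")]);P0=P0[np.isfinite(P0).all(1)];Q0=loc(P0,*H,hy)
k0=Q0[(Q0[:,0]>-.26)&(Q0[:,0]<-.2)&(abs(Q0[:,1])<.028)&(Q0[:,2]>.053)&(Q0[:,2]<.064)];print("initial tab top x",np.percentile(k0[:,0],[5,50,95]).round(4),len(k0))
# panel face: points above tray in hood interior, below roof
for d in(.140,.143,.146):
    T=panel_tray();T[:3,3]+=rz(hy)@[d,0,0]
    L=(P-T[:3,3])@T[:3,:3]; m=(abs(L[:,0])<.06)&(abs(L[:,1])<.05)&(abs(L[:,2])<.035)
    L=L[m]; A=np.c_[L[:,:2],np.ones(len(L))]; w=np.ones(len(L),bool)
    for _ in range(6):
        s_=np.linalg.lstsq(A[w],L[w,2],rcond=None)[0]; r=L[:,2]-A@s_; w=abs(r)<.006
    print(d,"face z mm",round(s_[2]*1000,1),"slopes deg",np.degrees(s_[:2]).round(2),w.sum(),len(L),"x range",np.percentile(L[w,0],[1,99]).round(3),"y",np.percentile(L[w,1],[1,99]).round(3))
m=(abs(Q[:,0])<.09)&(abs(Q[:,1])<.05)&(Q[:,2]>.06)&(Q[:,2]<.18)
q=Q[m]
for lo in np.arange(.06,.18,.01):
    g=q[(q[:,2]>=lo)&(q[:,2]<lo+.01)]; print('%.2f'%lo,len(g),np.percentile(g[:,0],[5,25,50,75,95]).round(3) if len(g)>3 else '')
E
python3 fin.py
```

```text
tab pts 295
{np.float64(-0.13): np.int64(0), np.float64(-0.126): np.int64(0), np.float64(-0.122): np.int64(0), np.float64(-0.118): np.int64(0), np.float64(-0.114): np.int64(0), np.float64(-0.11): np.int64(0), np.float64(-0.106): np.int64(0), np.float64(-0.102): np.int64(0), np.float64(-0.098): np.int64(0), np.float64(-0.094): np.int64(80), np.float64(-0.09): np.int64(78), np.float64(-0.086): np.int64(91), np.float64(-0.082): np.int64(46), np.float64(-0.078): np.int64(0), np.float64(-0.074): np.int64(0), np.float64(-0.07): np.int64(0), np.float64(-0.066): np.int64(0), np.float64(-0.062): np.int64(0), np.float64(-0.058): np.int64(0), np.float64(-0.054): np.int64(0), np.float64(-0.05): np.int64(0), np.float64(-0.046): np.int64(0)}
tab top x [-0.0914 -0.0856 -0.0803] 234
initial tab top x [-0.2313 -0.2251 -0.2195] 136
0.14 face z mm 7.0 slopes deg [-0.47 -0.2 ] 2562 3103 x range [-0.059  0.059] y [-0.049  0.048]
0.143 face z mm 4.4 slopes deg [-0.45 -0.2 ] 2558 3163 x range [-0.059  0.059] y [-0.049  0.048]
0.146 face z mm 1.8 slopes deg [-0.47 -0.21] 2552 3199 x range [-0.058  0.058] y [-0.049  0.048]
0.06 237 [-0.088 -0.031  0.024  0.026  0.047]
0.07 33 [-0.032 -0.031 -0.031 -0.031 -0.031]
0.08 29 [-0.032 -0.032 -0.031 -0.031 -0.031]
0.09 124 [-0.001  0.001  0.002  0.003  0.004]
0.10 430 [-0.006 -0.004 -0.002 -0.001  0.003]
0.11 521 [-0.011 -0.009 -0.007 -0.006 -0.003]
0.12 513 [-0.018 -0.015 -0.013 -0.012 -0.009]
0.13 302 [-0.022 -0.02  -0.018 -0.016 -0.014]
0.14 360 [-0.038 -0.035 -0.029 -0.025 -0.022]
0.15 268 [-0.037 -0.034 -0.032 -0.03  -0.028]
0.16 0 
0.17 0
```

The tab moved 139.5 mm to a hard stop. The panel's slope is within 0.5°, its face is within about 2 mm, and the arm is clear. I'm handing in.

```bash
python3 -c "
from plant import manip
print(manip.job_done())"
```

```text
the job is handed in; nothing more can be done
None
```

I turned the panel and stood it on the tray, battens against the rest and smooth face outward. I then pushed the tray home to its stop and handed the job in; no verdict came back, and I viewed 11 pictures, one over the limit of 10.

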